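# Set the blaster's air valve two turns open

## Robot

A 7-joint arm with a two-finger parallel gripper is mounted at the origin on the work surface. World frame = base frame: x ahead of the robot, y to its left, z up, the work surface at z = 0. Lengths are in m, angles in rad, forces in N, time in s.
With the tool pointing down it reaches from about 0.4 to 0.85 m from the base axis. Payload 10.4 kg.
Tool frame: the origin (TCP) lies at the very end of the fingers, on their centre line; the grasp point (between the pads) lies 19 mm behind it (manip.grip_depth is the distance from the TCP to the grasp point, in m); z points along the fingers, y is the direction in which the jaws open and shut (so a half turn about z gives the same grasp; the last joint's range is limited). The gripper opens to 85 mm and grips with 20 to 120 N. Pads are 22 mm wide; open, the fingers measure 114 mm over their backs; the gripper's body (76 mm by 85 mm) begins 54 mm behind the grasp point. The pads swing forward as they close: fully open they stand 13 mm farther back than shut.
Start: joints at [1.25, 0.332, -0.065, 1.46, 0.022, 1.35, -0.088], TCP at [0.183, -0.598, 0.197] pointing down, gripper open.
Joint ranges: [-2.6, 2.6], [-0.5, 2.12], [-1.47, 1.34], [0.16, 2.42], [-1.27, 4.41], [0.06, 2.06], [-2.6, 2.6]. Speed limits (rad/s): [2.22, 2.22, 2.79, 2.79, 3.14, 3.14, 3.14].

## Interface

Orientations are given as a unit quaternion [x, y, z, w].
In Python, from workcell import manip gives the robot as it stands.
- The arm moves only by the tool step_arm, never from a script. Its argument "motion" is a list of rows, each a list of 6 numbers: the shift along the tool's x, y, z in mm, then the turn, a rotation vector about the tool's x, y, z in degrees. A call has 1 to 20 rows; each row shifts and turns the pose as measured when the row begins, along the tool's axes as they then stand; what a row does not reach is not made up. A row lasts 1/8 s, in which the tool goes at most 62.5 mm and 10.7 degrees, less where a joint would pass 70% of its speed; a pose out of reach is approached as far as the arm can. A call with a gripper value outside its range is refused whole. "jaw" is the finger opening in mm, from 0 to 85.4, set as the call begins (left out, the last holds). The fingers move at their own pace and stop on an object; "force" is the grip in N (left out, the last holds). Time passes only in rows, so rows that do not move let the fingers close. It gives the time, the measured TCP pose, the force and the opening at its end, in the units of the state.
- manip.get_obs(): the state, without advancing time (a new reading comes with each control period).
- manip.camera(name): name is "scene" or "top"; returns the picture (480x640x3 uint8, blue, green, red); there is no depth.
- manip.camera_info(name): a dict with "camera_matrix" (3x3 intrinsics, pixels), "R" (3x3) and "t" (3): a world point X has camera coordinates R X + t. Camera axes: x right, y down, z forward; pixel columns grow to the right and rows downward; lengths in m; the calibration is good to about 2 mm. A picture is of the moment at which its call begins. camera_info takes no time and is no camera call.
- manip.hand_in(): hands the job in, once; it reports no verdict.
The state is a dict: "clock": time; "joint_pos": joint angles; "joint_velocities": joint speeds; "tau": joint torques, N m; "position": TCP position; "ee_rot": TCP orientation; "ft_force": force on the tool from outside, world axes, zero at the start; "torque": the same for the moment, N m; "grip_width": opening from 0.0 (shut) to 1.0 (fully open).
Only numpy, scipy, OpenCV 4.12 (cv2) and the standard library are available. Lean on these libraries where they do the work, as an engineer would, in place of code of your own. Each camera call takes 0.05 s, during which the arm holds its last target.

## Task

Slide the clear guard all the way along its guides so that the handwheel of the air valve is free. Take the wheel by its black upright handle, wind it clockwise until the valve is shut against its stop, then back it off exactly two full turns and finish there, still gripping the handle. Leave the guard open and the loose things lying about where they are.

Things in the scene. Friction and masses are not known exactly. Their poses are not given: they have to be found in the camera images.
- wheel_axis (a point): the point on the vertical axis of the air valve's handwheel at the height of the rim's centre, 84 mm above the table. Its axes are those of the fixed air station (aluminium base plate 210 x 460 mm): z up, y along the plate, the way the guard slides open, x across the plate. The wheel is dark steel, level, 116 mm across its rim (rim bar 12 mm thick, three spokes). Clear of the guard, nothing near the wheel on the plate stands higher than the rim
- crank_handle: the upright black handle on the wheel's rim, a round grip 22 mm in diameter and 56 mm tall that spins freely on its pin, 52 mm from the wheel's axis. This point lies on the handle's axis, 42 mm above the rim's centre, 25 mm below the handle's top and 31 mm above its bottom end; the bottom end stands 5 mm above the upper side of the rim. z is up; its x and y turn with the spinning grip and mean nothing
- handwheel (a joint): how far the valve is open, rad: 0 is shut against the firm stop, growing anticlockwise seen from above, 6.283 a turn, other stop at 22.0. At 0 the crank handle stands from the wheel axis along the station's +x; at value v it stands at the angle v from there, anticlockwise. It starts 0.3 to 1.1 turns open and turns stiffly (about 0.12 N m, 2 to 3 N at the handle), staying where it is left
- guard_handle (a point): the upright aluminium grip plate on top of the clear guard, 60 mm along the station's x, 16 mm thick along its y and 42 mm tall; this point is its centre line 25 mm above the guard's top sheet (17 mm below the grip's top edge). The guard is a clear bridge 196 mm across x and 130 mm along y, its top sheet 167 mm above the table, standing over the handwheel; axes as the station's
- guard (a joint): how far the guard is slid open along the station's +y, m: 0 is centred over the wheel axis, 0.21 the open end stop; it starts between 0 and 0.025 and slides with about 2 N of friction
- fitting: bystander: small brass fitting, 26 mm in diameter, 28 mm tall, standing on the base plate beside the pipe where the guard passes over it without touching; origin at its underside
- media_jar: bystander: clear jar 60 mm in diameter, 75 mm tall, on the table beyond the station; origin at its underside
- spanner: bystander: steel spanner lying on the table on the robot's side of the station; origin at its underside
- cast_model: bystander: white plaster jaw model on a 60 x 70 mm block, on the table left of the station; origin at its underside
- dish: bystander: white ceramic dish 90 mm across, 25 mm high, on the table left of the station; origin at its underside
- brush: bystander: hand brush lying on the table right of the station; origin at its underside

How it is judged:
By the outcome, as a careful person would: the job done as asked, in the order asked, and still so for the second after the job is handed in, while the arm keeps its last pose, push and grip.
It also fails if it takes over 72 s, if anything falls off the work surface, if the arm or the gripper's body presses on something with over 40 N, if the wrist force passes 120 N, or if a joint passes its speed limit or range.

## Working session

There is one attempt and no reset: what is moved stays moved. The work goes in short steps, Python scripts to look and compute and a tool call to move; the robot and the scene stay as the last step left them, time stands still between calls to the robot, and variables do not carry over. Pictures are saved under pics/ and viewed, and the job is handed in when it is done.

Besides the shell and the picture viewer there is one more tool, called by a JSON object that holds its "api" and its "payload", one argument or row to a line. step_arm: Moves the arm, as the interface text tells. Its arguments: {"type":"object","properties":{"motion":{"type":"array"},"jaw":{"type":"number"},"force":{"type":"number"}},"required":["motion"]}

```bash
ls; mkdir -p pics; python3 - <<'E'
from workcell import manip
import cv2,numpy as np
print(manip.get_obs(), manip.grip_depth)
for n in("scene","top"):
    i=manip.camera_info(n); print(n,i)
    cv2.imwrite(f"pics/{n}0.png",manip.camera(n))
E
```

```text
pics
{'clock': 0.0, 'joint_pos': array([ 1.2503981 ,  0.33284603, -0.06472421,  1.46093742,  0.02158807,
        1.34988741, -0.08853394]), 'joint_velocities': array([-0.00097216,  0.00065466, -0.00190585,  0.00098163, -0.00041937,
        0.00108183,  0.00059987]), 'tau': array([ 7.78090107e-04, -6.25454450e+01,  4.96871537e-02, -3.91604805e+01,
        1.64072856e-02,  9.89147782e-03, -1.68218310e-05]), 'position': array([ 0.18327383, -0.59708752,  0.19593401]), 'ee_rot': array([ 9.88934220e-01,  1.48353056e-01, -1.24698184e-04, -6.80243578e-04]), 'ft_force': array([-0.26573602, -0.00979925, -0.09167835]), 'torque': array([-0.00789357, -0.02516813,  0.04478002]), 'grip_width': 0.9966210726719176} 0.0187
scene {'camera_matrix': array([[539.31111767,   0.        , 323.31725661],
       [  0.        , 539.31111767, 242.48318054],
       [  0.        ,   0.        ,   1.        ]]), 'R': array([[-0.67911587,  0.73398576, -0.00815681],
       [ 0.49670258,  0.4513325 , -0.74134035],
       [-0.54045183, -0.50750751, -0.67107969]]), 't': array([ 0.35707636, -0.14195951,  1.59078397])}
top {'camera_matrix': array([[568.23881595,   0.        , 321.18412207],
       [  0.        , 568.23881595, 234.84845262],
       [  0.        ,   0.        ,   1.        ]]), 'R': array([[ 0.02076591, -0.99963191, -0.01745913],
       [-0.99285681, -0.0185667 , -0.11785851],
       [ 0.11749097,  0.01978185, -0.99287691]]), 't': array([-0.01214295,  0.53228596,  1.58871516])}
```

View pics/scene0.png

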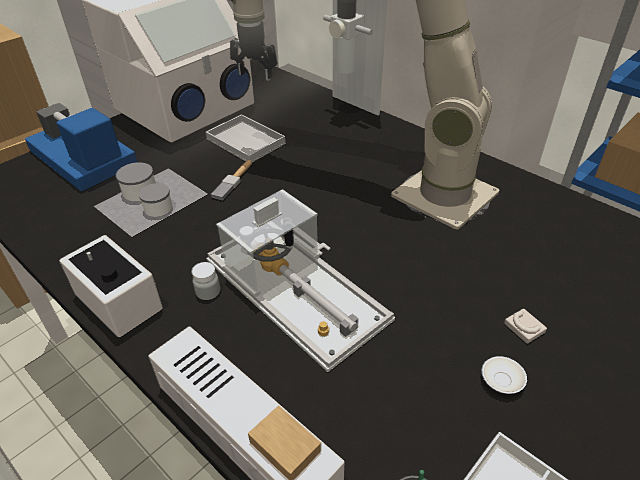

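View pics/top0.png

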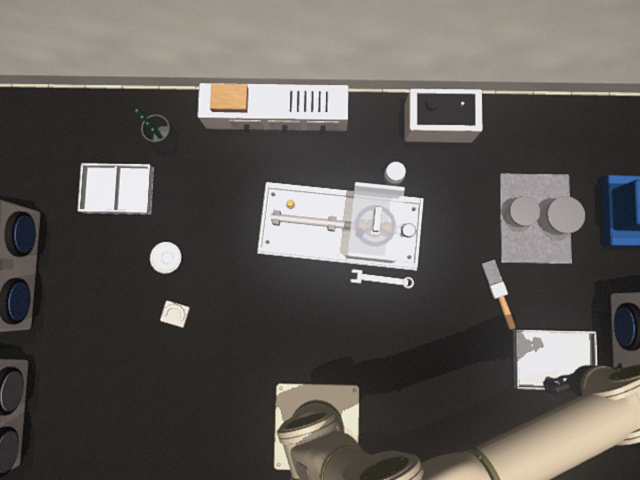

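The top view shows the station with its long side along the image row. The guard is at about (376,222), the fitting at (290,204), and the spanner at (382,279). I'll enlarge these areas.

```bash
python3 - <<'E'
import cv2
a=cv2.imread("pics/top0.png")[170:290,250:440]; cv2.imwrite("pics/top0c.png",cv2.resize(a,None,fx=4.2,fy=4.2,interpolation=cv2.INTER_CUBIC))
a=cv2.imread("pics/scene0.png")[180:380,190:410]; cv2.imwrite("pics/scene0c.png",cv2.resize(a,None,fx=3,fy=3,interpolation=cv2.INTER_CUBIC))
E
```

```text
(no output)
```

View pics/top0c.png

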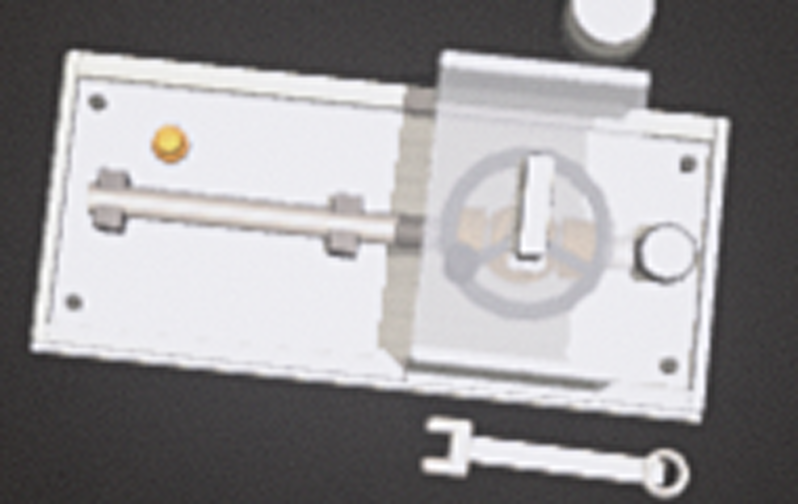

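View pics/scene0c.png

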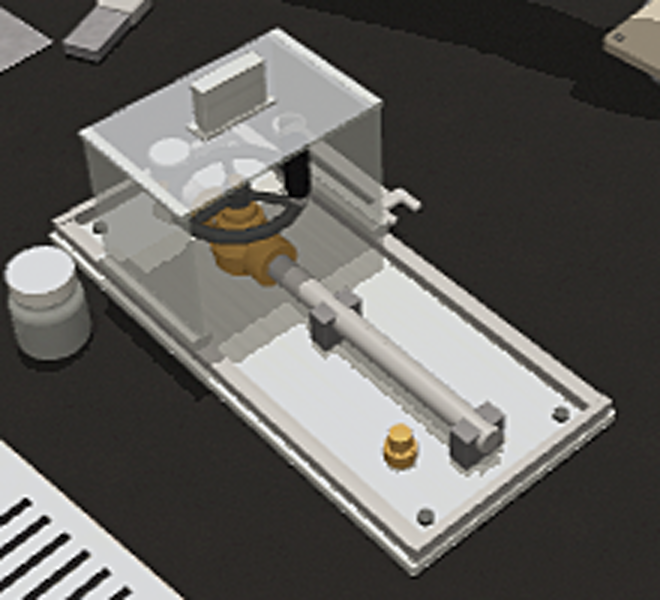

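```bash
cat > h.py <<'E'
from workcell import manip
import numpy as np,cv2
I={n:manip.camera_info(n) for n in("scene","top")}
def ray(n,p):
    i=I[n];d=i["R"].T@np.linalg.solve(i["camera_matrix"],[p[0],p[1],1.]);return -i["R"].T@i["t"],d
def plane(n,p,z):
    c,d=ray(n,p);return c+d*(z-c[2])/d[2]
def tri(ps,pt):
    P=[I[n]["camera_matrix"]@np.c_[I[n]["R"],I[n]["t"]] for n in("scene","top")]
    X=cv2.triangulatePoints(P[0],P[1],np.array(ps,float).reshape(2,1),np.array(pt,float).reshape(2,1));return (X[:3]/X[3]).ravel()
def proj(n,X):
    i=I[n];q=i["camera_matrix"]@(i["R"]@np.asarray(X)+i["t"]);return q[:2]/q[2]
T=lambda x,y,o=(250,170),f=4.2:(o[0]+(x+.5)/f-.5,o[1]+(y+.5)/f-.5)
S=lambda x,y,o=(190,180),f=3.:(o[0]+(x+.5)/f-.5,o[1]+(y+.5)/f-.5)
def look(n,name,box,f):
    im=manip.camera(n);x0,y0,x1,y1=box
    cv2.imwrite(f"pics/{name}.png",cv2.resize(im[y0:y1,x0:x1],None,fx=f,fy=f,interpolation=cv2.INTER_CUBIC))
E
python3 - <<'E'
from h import *
np.set_printoptions(precision=4,suppress=True)
print("cams",[ray(n,(0,0))[0] for n in I])
print("grip top",tri(S(229,74),T(535,206)),plane("top",T(535,206),.209),plane("scene",S(229,74),.209))
c=[plane("top",T(*p),.01) for p in((66,50),(729,118),(700,421),(32,350))]
print(np.array(c)); 
for a,b in((0,1),(3,2),(0,3),(1,2)): d=c[a]-c[b];print(np.linalg.norm(d),np.degrees(np.arctan2(d[1],d[0])))
print("plate ctr",np.mean(c,0))
# corner check
print(tri(S(613,408),T(32,350)),tri(S(415,565),T(66,50)),tri(S(52,228),T(729,118)))
print("wheel",plane("top",T(527,235),.084))
print("handle top",tri(S(298,152),T(461,262)),"guard corners top", [plane("top",T(*p),.167) for p in((443,52),(649,72))])
E
```

```text
cams [array([1.1727, 0.6093, 0.9652]), array([ 0.3421, -0.0337,  1.6399])]
grip top [ 0.5559 -0.1465  0.2085] [ 0.5554 -0.1461  0.209 ] [ 0.5565 -0.1465  0.209 ]
[[ 0.689   0.1655  0.01  ]
 [ 0.649  -0.295   0.01  ]
 [ 0.4392 -0.2753  0.01  ]
 [ 0.4789  0.1821  0.01  ]]
0.46224335638254244 85.03304290913347
0.4590713489157769 85.03937036455149
0.21073083444427765 -4.516613152613425
0.21067907977092445 -5.379163055136069
plate ctr [ 0.564  -0.0557  0.01  ]
[0.4797 0.18   0.0141] [0.688  0.1643 0.0164] [ 0.647  -0.2933  0.0181]
wheel [ 0.5547 -0.1509  0.084 ]
handle top [ 0.5293 -0.1051  0.1376] guard corners top [array([ 0.6584, -0.0908,  0.167 ]), array([ 0.6478, -0.2199,  0.167 ])]
```

{"api": "step_arm", "payload": {
  "motion": [
    [0,0,-30,0,0,7.4],
    [0,0,-30,0,0,7.4],
    [0,0,-25,0,0,7.4],
    [0,0,0,0,0,0]
  ],
  "jaw": 60
}}

```text
clock: 0.6
position: [0.1828, -0.5962, 0.2809]
ee_rot: [0.999, -0.051, -0.001, -0.003]
ft_force: [-0.7, 0.3, -0.6]
grip_width: 0.704
```

```bash
cat >> h.py <<'E'
from scipy.spatial.transform import Rotation as Ro
np.set_printoptions(precision=4,suppress=True)
YAW=np.radians(-5.0)
def delta(target,zdown=True):
    "shift (mm) in tool axes to reach target, and rotvec(deg) to station-aligned down pose"
    o=manip.get_obs();R=Ro.from_quat(o["ee_rot"])
    d=R.inv().apply(np.asarray(target)-o["position"])*1000
    G=Ro.from_euler("z",YAW)*Ro.from_euler("x",np.pi)
    print("pos",o["position"],"shift",d.round(1),"rot",np.degrees((R.inv()*G).as_rotvec()).round(2),"F",o["ft_force"].round(1),"w",round(o["grip_width"]*85.4,1),"t",o["clock"])
E
python3 -c "
from h import *
delta([.556,-.1463,.26])"
```

```text
pos [ 0.1828 -0.5962  0.2809] shift [ 325.9 -485.2   22.6] rot [-0.31  0.15 -0.79] F [-0.7  0.3 -0.6] w 60.1 t 0.6
```

{"api": "step_arm", "payload": {
  "motion": [
    [26,-39,0,0,0,-0.4],
    [26,-39,0,0,0,-0.4],
    [26,-39,0,0,0,0],
    [26,-39,0,0,0,0],
    [26,-39,0,0,0,0],
    [26,-39,0,0,0,0],
    [26,-39,0,0,0,0],
    [26,-39,0,0,0,0],
    [26,-39,0,0,0,0],
    [26,-39,0,0,0,0],
    [26,-39,0,0,0,0],
    [20,-30,0,0,0,0],
    [0,0,0,0,0,0]
  ]
}}

```text
clock: 2.22
position: [0.5271, -0.1435, 0.2643]
ee_rot: [1.0, -0.028, -0.01, -0.01]
ft_force: [0.3, 0.3, 0.2]
grip_width: 0.702
```

```bash
python3 -c "
from h import *
delta([.556,-.1463,.175])
look('scene','s1',(190,150,410,380),3)
look('top','t1',(250,150,440,290),4)"
```

```text
pos [ 0.5271 -0.1435  0.2643] shift [30.9  2.9 88.7] rot [-1.04  1.23  1.84] F [0.3 0.3 0.2] w 59.9 t 2.225
```

View pics/s1.png

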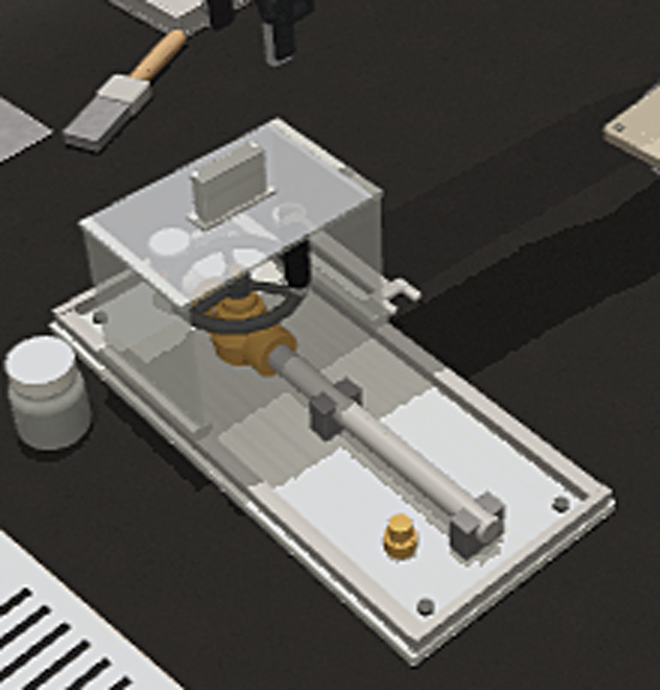

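The picture shows the gripper near (282,165), behind the guard. I expected it right above the guard, so I'll check by projecting the TCP into the image.

```bash
python3 -c "
from h import *
delta([.556,-.1463,.175]);o=manip.get_obs()
print(o['joint_pos'],o['joint_velocities'])
for n in I: print(n,proj(n,o['position']))
cv2.imwrite('pics/s2.png',manip.camera('scene'))"
```

```text
pos [ 0.5259 -0.1468  0.2646] shift [32.  -0.8 88.9] rot [-0.95  1.25  1.54] F [ 0.2 -0.6 -1.1] w 59.6 t 2.325
[ 0.5878  0.1805 -0.4464  1.5215  0.0628  1.4801 -1.4908] [ 0.0246 -0.0132  0.0236 -0.0036  0.001   0.005  -0.0055]
scene [274.0372 178.3231]
top [379.012 227.35 ]
```

View pics/s2.png

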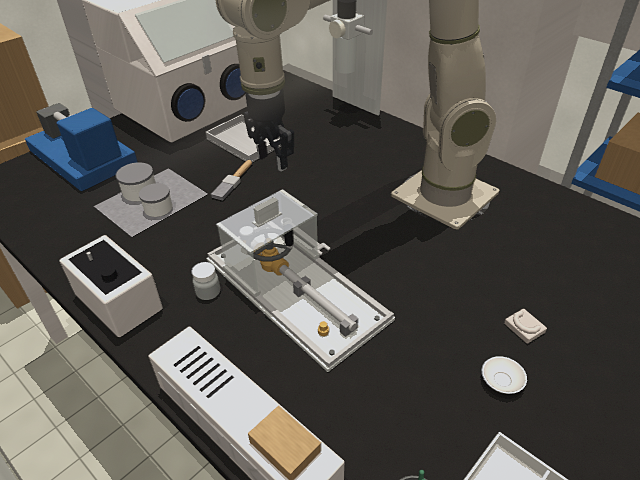

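View pics/t1.png

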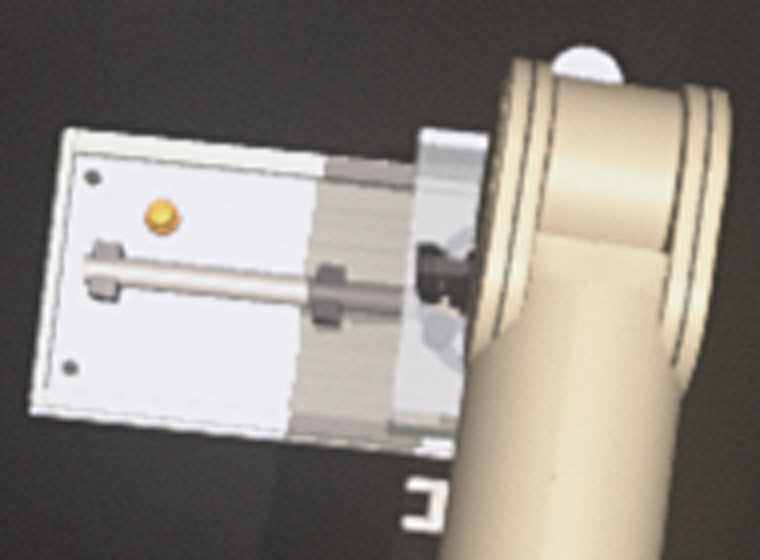

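```bash
python3 -c "
from h import *
o=manip.get_obs();R=Ro.from_quat(o['ee_rot'])
for n,b in (('scene',(220,110,330,220)),('top',(320,170,430,270))):
    im=manip.camera(n);x0,y0,x1,y1=b;im=cv2.resize(im[y0:y1,x0:x1],None,fx=5.4,fy=5.4,interpolation=cv2.INTER_CUBIC)
    for p in ([0,0,0],[0,30,0],[0,-30,0],[0,57,-19],[0,-57,-19],[0,0,-73]):
        q=(proj(n,o['position']+R.apply(np.array(p)/1000))-[x0,y0]+.5)*5.4
        cv2.circle(im,tuple(int(v) for v in q),4,(0,0,255),-1)
    cv2.imwrite(f'pics/z_{n}.png',im)
delta([.556,-.1463,.175])
"
```

```text
pos [ 0.5257 -0.1482  0.2656] shift [31.9 -2.4 90. ] rot [-0.92  1.17  1.33] F [-0.1  0.4  0.1] w 59.7 t 2.475
```

View pics/z_scene.png

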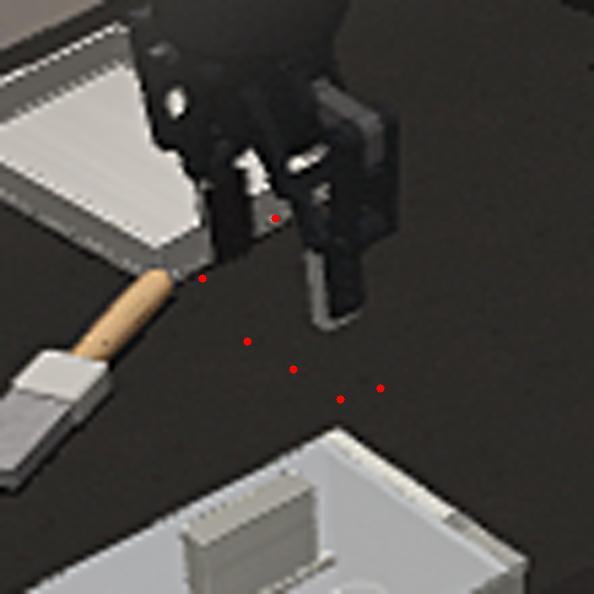

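View pics/z_top.png

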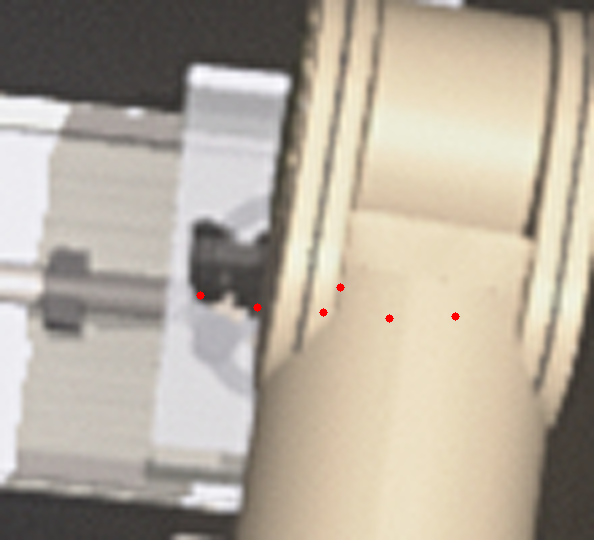

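```bash
python3 -c "
from h import *
p=np.array([.18327,-.59709,.19593]);R=Ro.from_quat([.98893,.14835,-.000125,-.00068])
im=cv2.imread('pics/scene0.png');x0,y0,x1,y1=(200,20,310,130);im=cv2.resize(im[y0:y1,x0:x1],None,fx=5.4,fy=5.4,interpolation=cv2.INTER_CUBIC)
for q in ([0,0,0],[0,42,0],[0,-42,0],[0,42,-13],[0,-42,-13],[0,0,-73]):
    v=(proj('scene',p+R.apply(np.array(q)/1000))-[x0,y0]+.5)*5.4
    cv2.circle(im,tuple(int(a) for a in v),4,(0,0,255),-1)
cv2.imwrite('pics/z0.png',im)
"
```

```text
(no output)
```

View pics/z0.png

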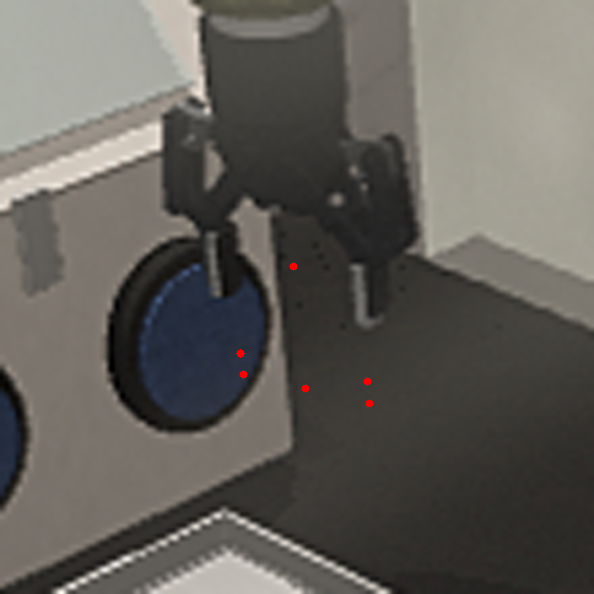

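```bash
python3 -c "
from h import *
for n in I: print(n,proj(n,[0,0,0]),proj(n,[0,0,.04]))
a=cv2.imread('pics/scene0.png')[20:130,200:310].astype(float);b=cv2.imread('pics/s2.png')[110:220,220:330].astype(float)
im=np.hstack([a,b]);im=(255*(im/255)**.4).astype(np.uint8)
cv2.imwrite('pics/z1.png',cv2.resize(im,None,fx=3.6,fy=3.6,interpolation=cv2.INTER_CUBIC))
"
```

```text
scene [444.3741 194.3558] [446.3394 183.3039]
top [316.8409 425.2322] [316.4734 428.3841]
```

View pics/z1.png

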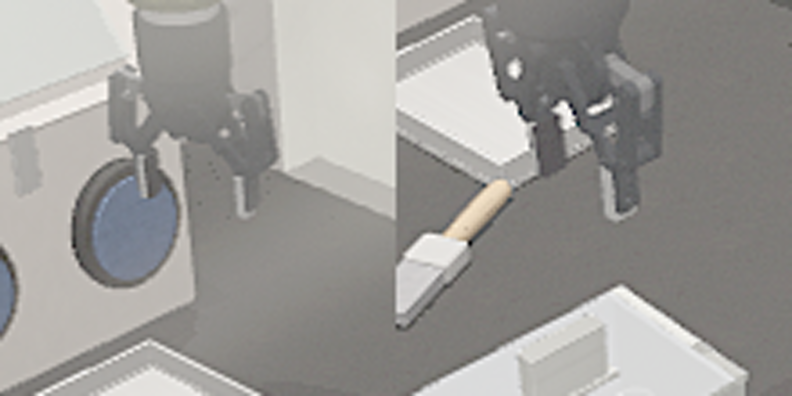

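```bash
python3 -c "
from h import *
p=np.array([.18327,-.59709,.19593]);R=Ro.from_quat([.98893,.14835,-.000125,-.00068])
im=cv2.imread('pics/top0.png');x0,y0,x1,y1=(530,330,640,430);im=cv2.resize(im[y0:y1,x0:x1],None,fx=6,fy=6,interpolation=cv2.INTER_CUBIC)
im=(255*(im/255.)**.5).astype(np.uint8)
for q,c in (([0,42,-13],(0,0,255)),([0,-42,-13],(0,0,255)),([0,42,-50],(0,255,0)),([0,-42,-50],(0,255,0)),([0,57,-50],(255,0,0)),([0,-57,-50],(255,0,0))):
    v=(proj('top',p+R.apply(np.array(q)/1000))-[x0,y0]+.5)*6
    cv2.circle(im,tuple(int(a) for a in v),4,c,-1)
cv2.imwrite('pics/z2.png',im)
"
```

```text
(no output)
```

View pics/z2.png

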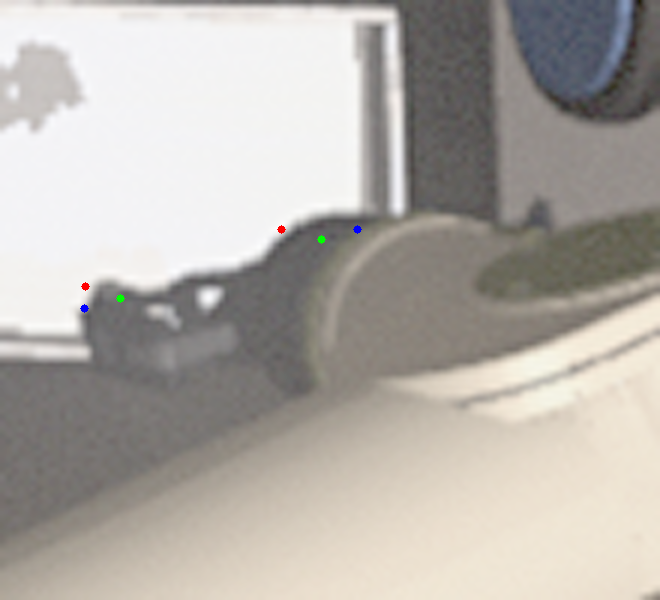

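The fingertips appear about 40 mm higher along the tool axis than the reported TCP, in both the start view and this one. I don't know the cause yet, so I'll line up over the grip, go down in stages and check by picture and force.

{"api": "step_arm", "payload": {
  "motion": [
    [11,-1,0,-0.5,0.6,0.5],
    [11,-1,10,-0.5,0.6,0.5],
    [10,0,20,0,0,0.3],
    [0,0,15,0,0,0],
    [0,0,0,0,0,0],
    [0,0,0,0,0,0]
  ]
}}

```text
clock: 3.22
position: [0.5588, -0.1502, 0.2155]
ee_rot: [0.999, -0.045, -0.0, 0.001]
ft_force: [-0.0, -0.8, 0.6]
grip_width: 0.699
```

```bash
cat >> h.py <<'E'
def mark(n,name,box,f,pts=([0,0,0],[0,30,0],[0,-30,0],[0,0,-73])):
    o=manip.get_obs();R=Ro.from_quat(o['ee_rot'])
    im=manip.camera(n);x0,y0,x1,y1=box;im=cv2.resize(im[y0:y1,x0:x1],None,fx=f,fy=f,interpolation=cv2.INTER_CUBIC)
    for p in pts:
        q=(proj(n,o['position']+R.apply(np.array(p)/1000))-[x0,y0]+.5)*f
        cv2.circle(im,tuple(int(v) for v in q),3,(0,0,255),-1)
    cv2.imwrite(f'pics/{name}.png',im)
E
python3 -c "
from h import *
delta([.556,-.1463,.175])
mark('scene','a1',(220,120,330,230),5.4)
delta([.556,-.1463,.175])"
```

```text
pos [ 0.5588 -0.1502  0.2155] shift [-3.2 -3.8 40.5] rot [ 0.15 -0.   -0.18] F [-0.  -0.8  0.6] w 59.7 t 3.225
pos [ 0.5588 -0.1503  0.2156] shift [-3.2 -3.8 40.5] rot [ 0.15 -0.   -0.18] F [-0.3  0.3 -0.5] w 60.0 t 3.275
```

View pics/a1.png

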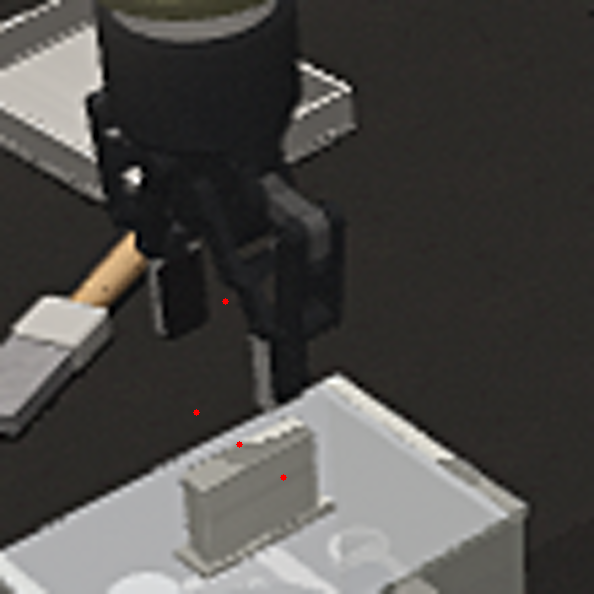

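{"api": "step_arm", "payload": {
  "motion": [
    [-3,-4,8,0,0,0],
    [0,0,8,0,0,0],
    [0,0,8,0,0,0],
    [0,0,0,0,0,0],
    [0,0,0,0,0,0]
  ]
}}

```text
clock: 3.9
position: [0.5561, -0.146, 0.1908]
ee_rot: [0.999, -0.045, 0.001, 0.002]
ft_force: [-0.7, 0.8, 0.5]
grip_width: 0.7
```

```bash
python3 -c "
from h import *
mark('scene','a2',(220,120,330,230),5.4)
mark('top','a2t',(330,180,430,270),5.4)
delta([.556,-.1463,.175])"
```

```text
pos [ 0.5561 -0.1459  0.1908] shift [-0.1  0.3 15.8] rot [ 0.18 -0.08 -0.19] F [ 0.1 -0.6  0.1] w 60.0 t 4.0
```

View pics/a2.png

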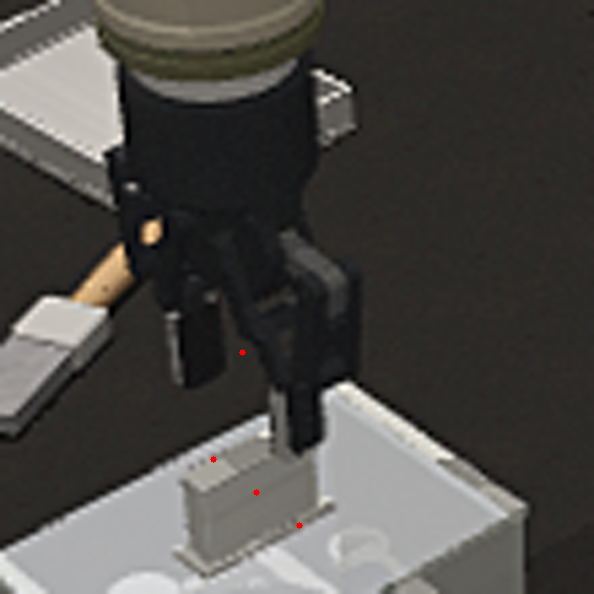

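View pics/a2t.png

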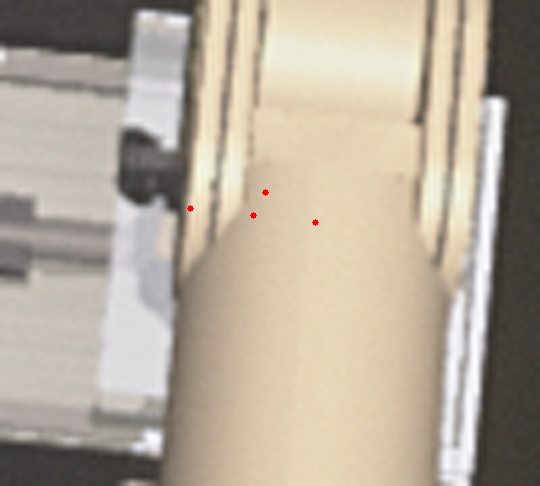

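{"api": "step_arm", "payload": {
  "motion": [
    [0,0,7,0,0,0],
    [0,0,7,0,0,0],
    [0,0,6,0,0,0],
    [0,0,0,0,0,0],
    [0,0,0,0,0,0]
  ]
}}

```text
clock: 4.62
position: [0.5561, -0.146, 0.1693]
ee_rot: [0.999, -0.045, 0.001, 0.002]
ft_force: [-0.3, -0.5, -0.4]
grip_width: 0.702
```

```bash
python3 -c "
from h import *
mark('scene','a3',(220,120,330,230),5.4)
delta([.556,-.1463,.175])"
```

```text
pos [ 0.5561 -0.146   0.1692] shift [-0.1  0.3 -5.8] rot [ 0.18 -0.07 -0.19] F [-0.6 -0.2  0.5] w 59.7 t 4.675
```

View pics/a3.png

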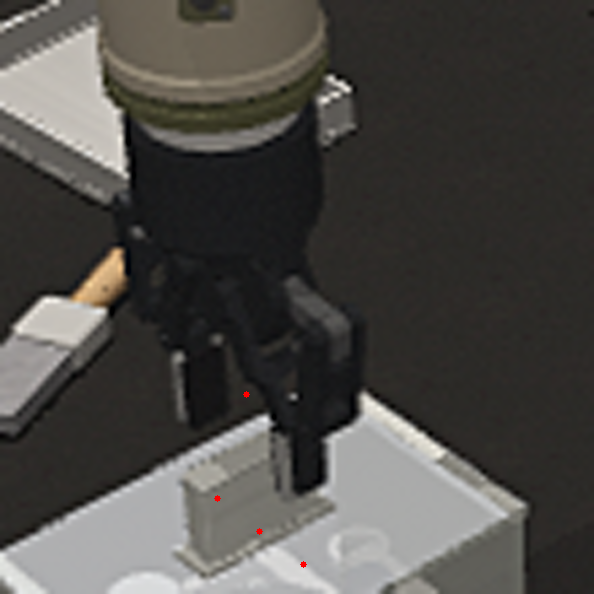

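{"api": "step_arm", "payload": {
  "motion": [
    [0,0,5,0,0,0],
    [0,0,5,0,0,0],
    [0,0,5,0,0,0],
    [0,0,0,0,0,0],
    [0,0,0,0,0,0]
  ]
}}

```text
clock: 5.3
position: [0.5562, -0.1461, 0.1533]
ee_rot: [0.999, -0.045, 0.001, 0.002]
ft_force: [-0.2, 0.1, -0.4]
grip_width: 0.706
```

```bash
python3 -c "
from h import *
mark('scene','a4',(220,120,330,230),5.4)
delta([.556,-.1463,.175])"
```

```text
pos [ 0.5562 -0.1461  0.1533] shift [ -0.1   0.3 -21.7] rot [ 0.18 -0.09 -0.2 ] F [0.6 0.5 0.3] w 60.2 t 5.35
```

View pics/a4.png

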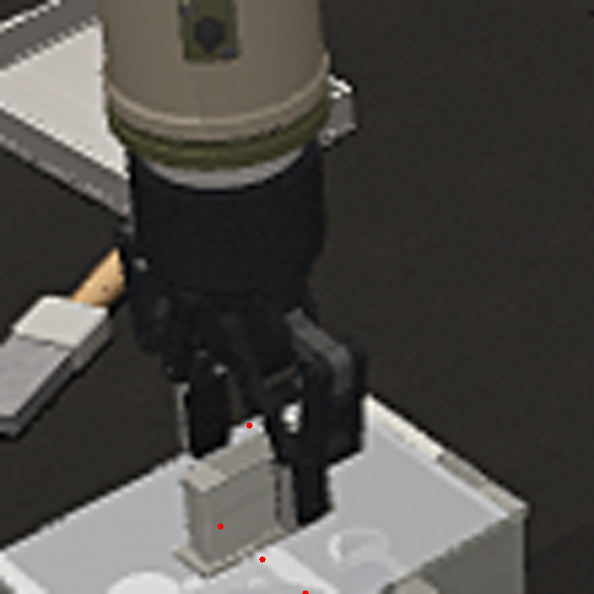

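Now confirmed: the reported z is 0.153, below the guard's top sheet at 0.167, yet there is no contact. The picture shows the tips only about halfway down the grip. The visible tips sit about 35–40 mm behind the reported TCP. I'll go a little deeper and close.

{"api": "step_arm", "payload": {
  "motion": [
    [0,0,4,0,0,0],
    [0,0,4,0,0,0],
    [0,0,0,0,0,0]
  ]
}}

```text
clock: 5.72
position: [0.5562, -0.1462, 0.1448]
ee_rot: [0.999, -0.045, 0.001, 0.002]
ft_force: [0.2, 0.3, 0.6]
grip_width: 0.703
```

{"api": "step_arm", "payload": {
  "motion": [
    [0,0,0,0,0,0],
    [0,0,0,0,0,0],
    [0,0,0,0,0,0],
    [0,0,0,0,0,0],
    [0,0,0,0,0,0],
    [0,0,0,0,0,0]
  ],
  "jaw": 5,
  "force": 50
}}

```text
clock: 6.48
position: [0.5563, -0.1463, 0.1451]
ee_rot: [0.999, -0.045, 0.001, 0.002]
ft_force: [-0.6, -0.8, 0.9]
grip_width: 0.18
```

```bash
python3 -c "
from h import *
mark('scene','a5',(220,120,330,230),5.4)
delta([.556,-.1463,.175])"
```

```text
pos [ 0.5563 -0.1463  0.1451] shift [ -0.3   0.2 -29.9] rot [ 0.19 -0.11 -0.19] F [ 0.1 -0.7  0. ] w 15.3 t 6.525
```

View pics/a5.png

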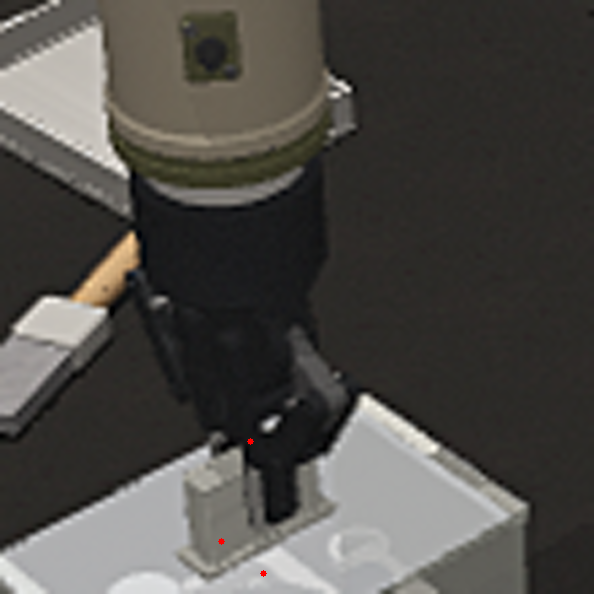

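The guard grip is held with a 15 mm opening. Now I'll slide it open along tool −y.

{"api": "step_arm", "payload": {
  "motion": [
    [0,-5,0,0,0,0],
    [0,-12,0,0,0,0],
    [0,-20,0,0,0,0],
    [0,-20,0,0,0,0],
    [0,-20,0,0,0,0],
    [0,-20,0,0,0,0],
    [0,-20,0,0,0,0],
    [0,-20,0,0,0,0],
    [0,-15,0,0,0,0],
    [0,0,0,0,0,0],
    [0,0,0,0,0,0]
  ]
}}

```text
clock: 7.9
position: [0.5705, 0.0157, 0.1451]
ee_rot: [0.999, -0.044, 0.002, 0.002]
ft_force: [1.5, -2.5, 0.8]
grip_width: 0.181
```

```bash
python3 -c "
from h import *
s=np.array([.5563,-.1463,.1451]);c,n=np.cos(YAW),np.sin(YAW)
o=manip.get_obs();d=o['position']-s;print('along',d@[-n,c,0],'across',d@[c,n,0])
delta(s+.206*np.array([-n,c,0]))"
```

```text
along 0.16258504669649976 across -1.8850205723224797e-06
pos [0.5705 0.0157 0.1451] shift [ -0.  -43.4  -0.1] rot [ 0.19 -0.21 -0.03] F [ 1.5 -2.5  0.8] w 15.4 t 7.9
```

{"api": "step_arm", "payload": {
  "motion": [
    [0,-15,0,0,0,0],
    [0,-15,0,0,0,0],
    [0,-8,0,0,0,0],
    [0,-4,0,0,0,0],
    [0,-4,0,0,0,0],
    [0,-3,0,0,0,0],
    [0,-3,0,0,0,0]
  ]
}}

```text
clock: 8.78
position: [0.5739, 0.0575, 0.1451]
ee_rot: [0.999, -0.049, -0.001, 0.009]
ft_force: [-4.9, -10.4, 6.0]
grip_width: 0.178
```

```bash
python3 -c "
from h import *
s=np.array([.5563,-.1463,.1451]);c,n=np.cos(YAW),np.sin(YAW)
o=manip.get_obs();d=o['position']-s;print('along',d@[-n,c,0],'across',d@[c,n,0])
delta(s+.206*np.array([-n,c,0]))"
```

```text
along 0.20451252404860523 across -0.00024023765738704882
pos [0.5739 0.0575 0.1451] shift [ 0.2 -1.5  0. ] rot [ 0.98  0.03 -0.67] F [ -4.9 -10.4   6. ] w 15.2 t 8.775
```

Resistance has risen to 10 N at 204.5 mm of travel, where I expected the stop. I'll press once more to confirm it.

{"api": "step_arm", "payload": {
  "motion": [
    [0,-4,0,0,0,0],
    [0,-4,0,0,0,0]
  ]
}}

```text
clock: 9.02
position: [0.5737, 0.057, 0.1452]
ee_rot: [0.998, -0.053, -0.002, 0.013]
ft_force: [-7.1, -14.9, 7.4]
grip_width: 0.182
```

{"api": "step_arm", "payload": {
  "motion": [
    [0,0,0,0,0,0],
    [0,0,0,0,0,0],
    [0,0,0,0,0,0]
  ],
  "jaw": 45
}}

```text
clock: 9.4
position: [0.5734, 0.0571, 0.1449]
ee_rot: [0.998, -0.054, -0.003, 0.013]
ft_force: [0.2, -0.2, 0.6]
grip_width: 0.524
```

{"api": "step_arm", "payload": {
  "motion": [
    [0,0,-20,0,0,0],
    [0,0,-30,0,0,0],
    [-30,0,-30,0,0,0],
    [-40,0,0,0,0,0],
    [-40,0,0,0,0,0],
    [-40,0,0,0,0,0],
    [0,0,0,0,0,0]
  ]
}}

```text
clock: 10.28
position: [0.4205, 0.0787, 0.2276]
ee_rot: [0.999, -0.052, -0.003, 0.012]
ft_force: [1.2, -0.7, 0.7]
grip_width: 0.528
```

```bash
python3 -c "
from h import *
delta([.556,-.1463,.175])
look('scene','b1',(190,150,410,380),3)
look('top','b1t',(240,160,440,300),4)"
```

```text
pos [0.4205 0.0787 0.2276] shift [158.2 208.5  57.1] rot [ 1.39  0.23 -0.91] F [ 1.2 -0.7  0.7] w 45.1 t 10.275
```

View pics/b1.png

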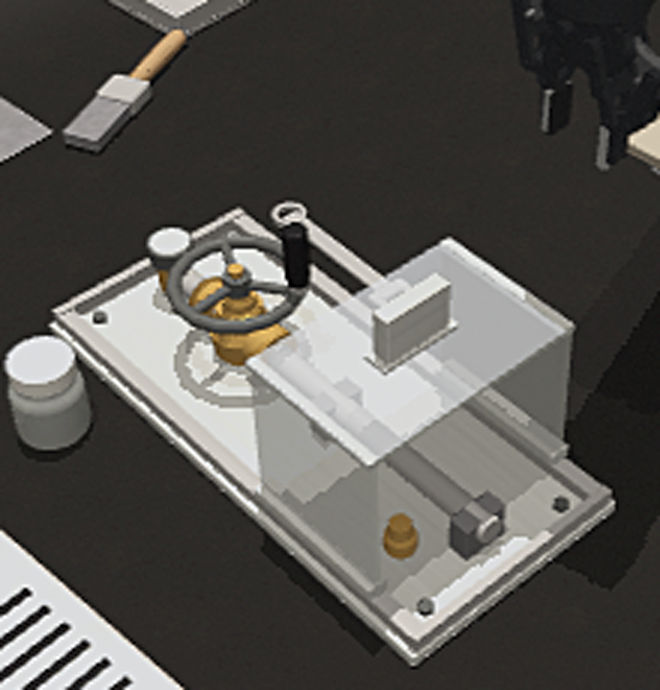

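View pics/b1t.png

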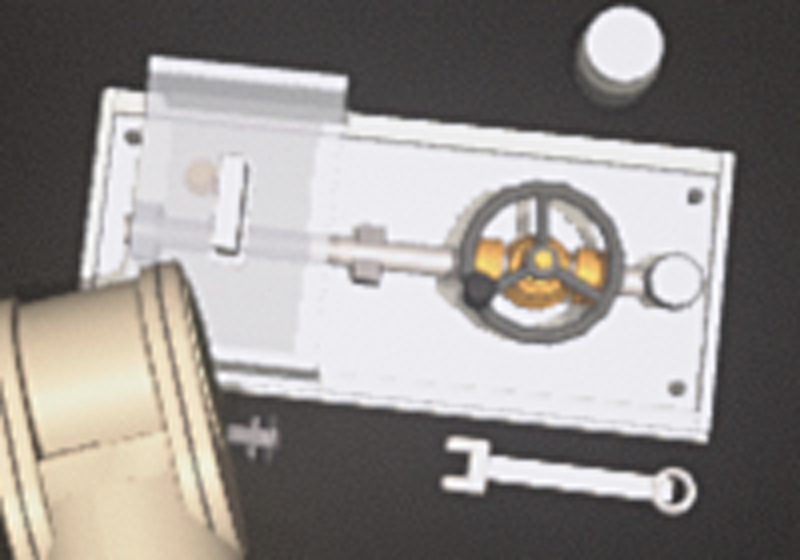

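The guard is fully open and the wheel is clear. In the top crop the rim centre is at about (541,261) and the handle top at about (479,289). In the scene crop they're at (239,284) and (294,229).

```bash
python3 -c "
from h import *
t=lambda x,y:T(x,y,(240,160),4.);s=lambda x,y:S(x,y,(190,150),3.)
w=tri(s(239,284),t(541.5,261.5));print('wheel',w,plane('top',t(541.5,261.5),.084),plane('scene',s(239,284),.084))
h=tri(s(294,229),t(479,289));print('htop',h,plane('top',t(479,289),.151),plane('scene',s(294,229),.151))
print('grip top',tri(s(412,291),t(231,202)))
# grip in scene: corners
"; python3 - <<'E'
import cv2
a=cv2.imread("pics/b1.png")
E
python3 -c "
import cv2
a=cv2.imread('pics/b1.png')[180:360,150:330];b=cv2.imread('pics/b1t.png')[170:350,440:650]
cv2.imwrite('pics/b2.png',cv2.hconcat([cv2.resize(a,(390,390)),cv2.resize(b,(400,390))]))"
```

```text
wheel [ 0.5561 -0.1503  0.0836] [ 0.5563 -0.1506  0.084 ] [ 0.5562 -0.1496  0.084 ]
htop [ 0.5293 -0.1058  0.1503] [ 0.528  -0.1046  0.151 ] [ 0.5309 -0.1068  0.151 ]
grip top [0.5729 0.0564 0.2151]
```

View pics/b2.png

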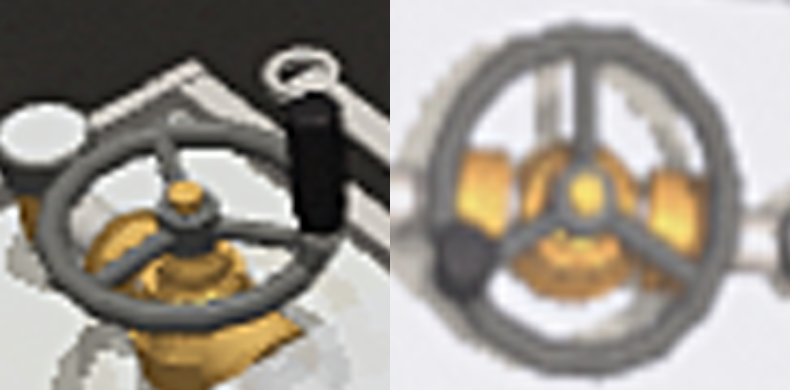

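{"api": "step_arm", "payload": {
  "motion": [
    [0,15,0,0.7,0.1,-0.5],
    [8,30,0,0.7,0.1,-0.5],
    [25,35,0,0,0,0],
    [25,35,0,0,0,0],
    [25,35,0,0,0,0],
    [10,15,0,0,0,0],
    [0,0,0,0,0,0],
    [0,0,0,0,0,0]
  ]
}}

```text
clock: 11.38
position: [0.5078, -0.0983, 0.2249]
ee_rot: [0.999, -0.042, -0.002, -0.003]
ft_force: [0.1, 0.4, 0.2]
grip_width: 0.527
```

```bash
python3 -c "
from h import *
delta([.5293,-.1053,.14])"
```

```text
pos [ 0.5078 -0.0983  0.2249] shift [22.3  5.6 84.8] rot [-0.33  0.21  0.2 ] F [0.1 0.4 0.2] w 45.0 t 11.375
```

{"api": "step_arm", "payload": {
  "motion": [
    [11,3,20,0,0,0],
    [11,3,25,0,0,0],
    [0,0,25,0,0,0],
    [0,0,13,0,0,0],
    [0,0,0,0,0,0],
    [0,0,0,0,0,0]
  ]
}}

```text
clock: 12.12
position: [0.5303, -0.1014, 0.1372]
ee_rot: [0.999, -0.038, -0.001, -0.003]
ft_force: [0.1, -0.8, 0.0]
grip_width: 0.526
```

```bash
python3 -c "
from h import *
delta([.5293,-.1053,.076])
mark('scene','c1',(220,120,330,230),5.4)
mark('top','c1t',(330,180,430,270),5.4)
"
```

```text
pos [ 0.5303 -0.1014  0.1372] shift [-0.6  4.4 61.2] rot [-0.34  0.15  0.59] F [ 0.1 -0.8  0. ] w 44.9 t 12.125
```

View pics/c1.png

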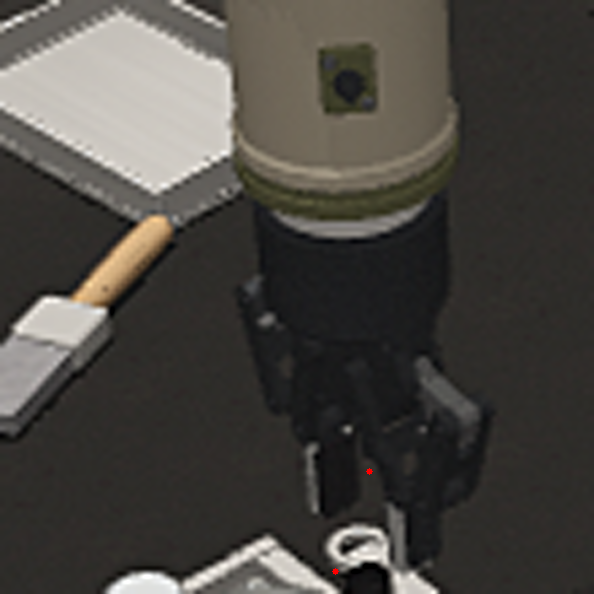

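View pics/c1t.png

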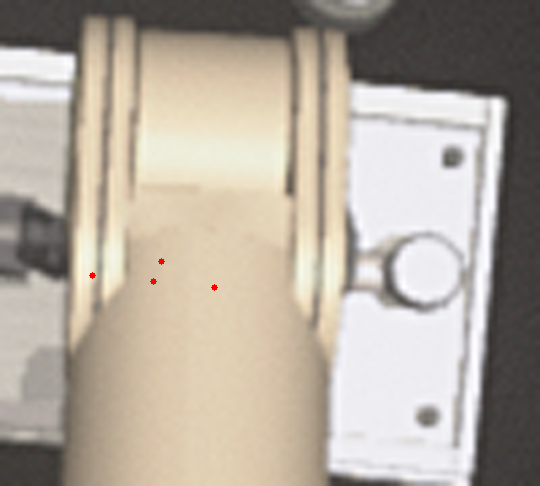

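The tips are just above the handle, with their midpoint over it at about (373,540) against the handle top at (368,570). I'll correct y and go down around the handle.

{"api": "step_arm", "payload": {
  "motion": [
    [-1,5,5,0,0,0.5],
    [0,0,10,0,0,0],
    [0,0,10,0,0,0],
    [0,0,10,0,0,0],
    [0,0,10,0,0,0],
    [0,0,0,0,0,0],
    [0,0,0,0,0,0]
  ]
}}

```text
clock: 13.1
position: [0.529, -0.1067, 0.0896]
ee_rot: [0.999, -0.043, -0.001, -0.003]
ft_force: [0.1, -0.1, -0.1]
grip_width: 0.529
```

```bash
python3 -c "
from h import *
delta([.5293,-.1053,.076])
look('scene','c2',(220,160,330,270),5.4)
"
```

```text
pos [ 0.529  -0.1067  0.0896] shift [ 0.2 -1.4 13.6] rot [-0.32  0.09  0.02] F [ 0.1 -0.1 -0.1] w 45.1 t 13.1
```

View pics/c2.png

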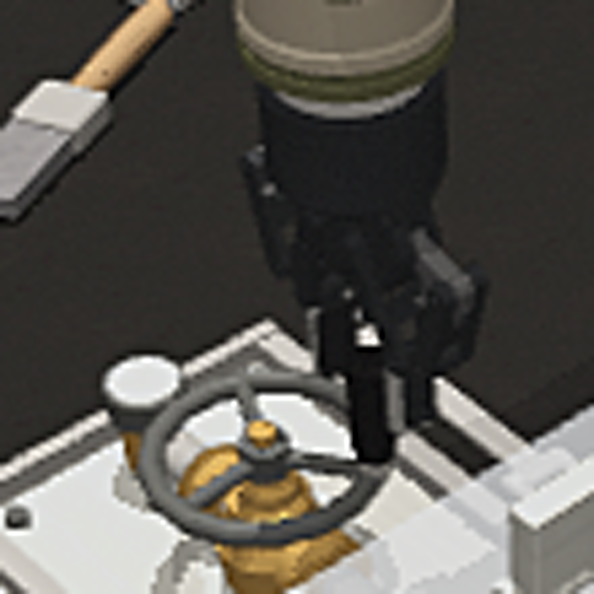

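{"api": "step_arm", "payload": {
  "motion": [
    [0,-1,7,0,0,0],
    [0,0,7,0,0,0],
    [0,0,0,0,0,0],
    [0,0,0,0,0,0]
  ]
}}

```text
clock: 13.65
position: [0.5294, -0.1056, 0.075]
ee_rot: [0.999, -0.043, -0.0, -0.003]
ft_force: [0.3, 0.5, 0.8]
grip_width: 0.53
```

{"api": "step_arm", "payload": {
  "motion": [
    [0,0,0,0,0,0],
    [0,0,0,0,0,0],
    [0,0,0,0,0,0],
    [0,0,0,0,0,0],
    [0,0,0,0,0,0]
  ],
  "jaw": 8,
  "force": 50
}}

```text
clock: 14.28
position: [0.5295, -0.1055, 0.0754]
ee_rot: [0.999, -0.043, -0.0, -0.003]
ft_force: [0.2, 0.4, 0.3]
grip_width: 0.246
```

```bash
python3 -c "
from h import *
delta([.5293,-.1053,.076])
look('scene','c3',(220,160,330,270),5.4)
"
```

```text
pos [ 0.5295 -0.1055  0.0754] shift [-0.2 -0.2 -0.6] rot [-0.31  0.02  0.03] F [0.2 0.4 0.3] w 21.0 t 14.275
```

View pics/c3.png

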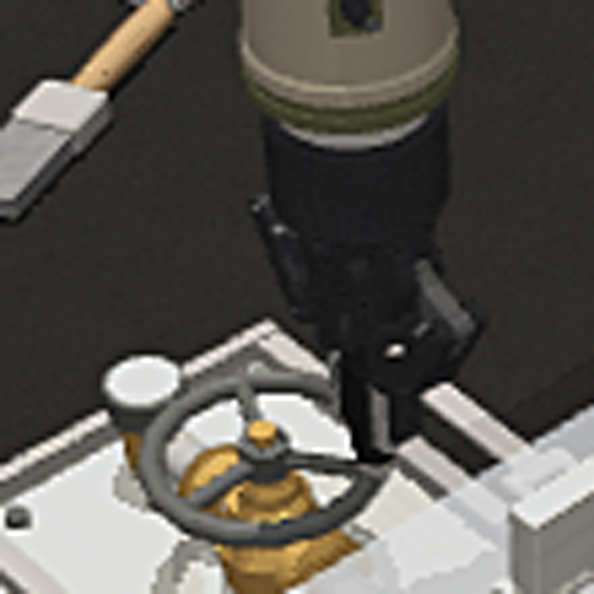

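```bash
cat >> h.py <<'E'
import json
def arc(goal,step=9,n=8,ax=(.5562,-.1500),r=.052,lead=1.0):
    "chords in tool axes from present angle; logs pose"
    o=manip.get_obs();p=o["position"][:2]-ax;R=Ro.from_quat(o["ee_rot"])
    v=np.degrees(np.arctan2(p[1],p[0])-YAW)
    F=o["ft_force"];u=p/np.linalg.norm(p)
    print("pos",o["position"],"angle",round(v,2),"r",round(np.linalg.norm(p)*1000,1),"Frad",round(F[:2]@u,1),"Ftan(acw)",round(-F[0]*u[1]+F[1]*u[0],1),"Fz",round(F[2],1),"w",round(o["grip_width"]*85.4,1),"t",o["clock"])
    G=Ro.from_euler("z",YAW)*Ro.from_euler("x",np.pi)
    print("rot",np.degrees((R.inv()*G).as_rotvec()).round(2),"wrist q",o["joint_pos"].round(2))
    open("log.txt","a").write(json.dumps(list(map(float,o["position"])))+"\n")
    s=np.sign(goal);q=p.copy();a=np.arctan2(p[1],p[0]);rows=[]
    for k in range(n):
        a2=a+s*np.radians(step)*(k+1);t=r*np.array([np.cos(a2),np.sin(a2)])
        d=R.inv().apply([*(t-q),0])*1000;rows.append([round(float(x),1) for x in d[:2]]);q=t
    print(rows)
E
python3 -c "
from h import *
arc(-1,9,5)"
```

```text
pos [ 0.5295 -0.1056  0.0754] angle 125.96 r 51.8 Frad 0.1 Ftan(acw) 0.2 Fz -0.1 w 20.3 t 14.325
rot [-0.3   0.02  0.03] wrist q [ 0.45  0.28 -0.39  1.81  0.11  1.07 -1.63]
[[6.9, -4.4], [7.5, -3.1], [7.9, -1.9], [8.1, -0.6], [8.1, 0.7]]
```

{"api": "step_arm", "payload": {
  "motion": [
    [7,-4.5,0,0,0,0],
    [7.5,-3,0,0,0,0],
    [8,-2,0,0,0,0],
    [8,-0.5,0,0,0,0],
    [8,0.5,0,0,0,0]
  ]
}}

```text
clock: 14.95
position: [0.5702, -0.1008, 0.0754]
ee_rot: [0.999, -0.044, -0.001, -0.002]
ft_force: [-4.7, -4.6, 3.4]
grip_width: 0.239
```

```bash
python3 -c "
from h import *
arc(-1,9,5)"
```

```text
pos [ 0.5702 -0.1008  0.0754] angle 79.12 r 51.1 Frad -5.7 Ftan(acw) 3.2 Fz 3.4 w 20.4 t 14.95
rot [-0.18  0.12 -0.05] wrist q [ 0.42  0.36 -0.38  1.71  0.14  1.1  -1.67]
[[8.0, 1.3], [7.4, 3.4], [6.8, 4.5], [6.0, 5.5], [5.1, 6.4]]
```

{"api": "step_arm", "payload": {
  "motion": [
    [8,1.5,0,0,0,0],
    [7.5,3.5,0,0,0,0],
    [7,4.5,0,0,0,0],
    [6,5.5,0,0,0,0],
    [5,6.5,0,0,0,0]
  ]
}}

```text
clock: 15.58
position: [0.6022, -0.1285, 0.0753]
ee_rot: [0.999, -0.045, -0.003, -0.001]
ft_force: [-8.7, -0.8, 7.2]
grip_width: 0.24
```

```bash
python3 -c "
from h import *
arc(-1,6,7)"
```

```text
pos [ 0.6022 -0.1285  0.0753] angle 30.06 r 50.8 Frad -8.3 Ftan(acw) 2.9 Fz 7.2 w 20.5 t 15.575
rot [-0.05  0.38 -0.17] wrist q [ 0.42  0.43 -0.36  1.61  0.16  1.14 -1.64]
[[3.5, 4.2], [2.0, 5.1], [1.4, 5.3], [0.9, 5.4], [0.3, 5.4], [-0.3, 5.4], [-0.8, 5.4]]
```

{"api": "step_arm", "payload": {
  "motion": [
    [2.5,4.5,0,0,0,0],
    [1.5,5,0,0,0,0],
    [1,5,0,0,0,0],
    [0.5,5,0,0,0,0]
  ]
}}

```text
clock: 16.08
position: [0.607, -0.1473, 0.0754]
ee_rot: [0.999, -0.045, -0.004, -0.002]
ft_force: [-3.1, 2.8, 3.0]
grip_width: 0.245
```

```bash
python3 -c "
from h import *
arc(-1,3,5,r=.051)"
```

```text
pos [ 0.607  -0.1473  0.0754] angle 8.08 r 50.8 Frad -2.9 Ftan(acw) 2.9 Fz 3.0 w 20.9 t 16.075
rot [-0.22  0.46 -0.11] wrist q [ 0.44  0.45 -0.35  1.58  0.16  1.15 -1.61]
[[0.5, 2.6], [0.2, 2.7], [0.0, 2.7], [-0.1, 2.7], [-0.2, 2.7]]
```

{"api": "step_arm", "payload": {
  "motion": [
    [0.3,3,0,0,0,0],
    [0.1,3,0,0,0,0],
    [0,3,0,0,0,0],
    [0,3,0,0,0,0]
  ]
}}

```text
clock: 16.58
position: [0.6069, -0.1552, 0.0754]
ee_rot: [0.999, -0.043, -0.004, -0.005]
ft_force: [-3.7, 14.1, 4.2]
grip_width: 0.244
```

```bash
python3 -c "
from h import *
arc(-1,3,5,r=.051)"
```

```text
pos [ 0.6069 -0.1552  0.0754] angle -0.86 r 51.0 Frad -5.1 Ftan(acw) 13.6 Fz 4.2 w 20.8 t 16.575
rot [-0.53  0.47  0.08] wrist q [ 0.45  0.46 -0.35  1.57  0.16  1.15 -1.59]
[[-0.1, 2.7], [-0.3, 2.7], [-0.4, 2.6], [-0.5, 2.6], [-0.7, 2.6]]
```

{"api": "step_arm", "payload": {
  "motion": [
    [0,4,0,0,0,0],
    [0,4,0,0,0,0]
  ]
}}

```text
clock: 16.82
position: [0.6069, -0.1547, 0.0754]
ee_rot: [0.999, -0.039, -0.004, -0.009]
ft_force: [-4.6, 13.0, 3.7]
grip_width: 0.24
```

```bash
python3 -c "
from h import *
arc(1,9,8,r=.0515)"
```

```text
pos [ 0.6069 -0.1547  0.0754] angle -0.29 r 50.9 Frad -5.8 Ftan(acw) 12.6 Fz 3.7 w 20.5 t 16.825
rot [-1.03  0.53  0.5 ] wrist q [ 0.46  0.46 -0.36  1.57  0.15  1.15 -1.57]
[[0.1, -8.1], [-1.8, -7.9], [-3.0, -7.5], [-4.1, -6.9], [-5.2, -6.2], [-6.1, -5.3], [-6.8, -4.3], [-7.4, -3.2]]
```

The valve is shut: pressing harder moves nothing, with 13 N tangential at an angle of about 0°. I'll keep the grasp-point reference at the stop, then back off.

```bash
cat >> h.py <<'E'
def hp():
    o=manip.get_obs();return o["position"]-Ro.from_quat(o["ee_rot"]).apply([0,0,.050])
def ang(ax=(.5562,-.1500)):
    h=hp()[:2]-ax;return h,np.degrees(np.arctan2(h[1],h[0])-YAW),np.linalg.norm(h)*1000
E
python3 -c "
from h import *
print(hp(),ang())"
```

```text
[ 0.6073 -0.1556  0.1254] (array([ 0.0511, -0.0056]), np.float64(-1.2820431069145557), np.float64(51.39165083896432))
```

{"api": "step_arm", "payload": {
  "motion": [
    [0,-5,0,-0.5,0.3,0.3],
    [-1,-8,0,-0.4,0.2,0.2],
    [-2,-8,0,0,0,0],
    [-3.5,-7,0,0,0,0],
    [-4.5,-6.5,0,0,0,0],
    [-5.5,-5.5,0,0,0,0]
  ]
}}

```text
clock: 17.58
position: [0.5936, -0.1156, 0.0754]
ee_rot: [0.999, -0.046, 0.001, 0.002]
ft_force: [0.6, -3.5, 0.5]
grip_width: 0.242
```

```bash
python3 -c "
from h import *
print(hp(),ang())
arc(1,9,10,r=.0515)"
```

```text
[ 0.5935 -0.1154  0.1254] (array([0.0373, 0.0346]), np.float64(47.855945795068905), np.float64(50.86330343326486))
pos [ 0.5936 -0.1156  0.0754] angle 47.66 r 50.8 Frad -2.0 Ftan(acw) -3.0 Fz 0.5 w 20.7 t 17.575
rot [ 0.17 -0.11 -0.24] wrist q [ 0.41  0.41 -0.37  1.65  0.16  1.12 -1.66]
[[-5.9, -5.4], [-7.1, -3.9], [-7.6, -2.7], [-7.9, -1.5], [-8.1, -0.2], [-8.0, 1.0], [-7.8, 2.3], [-7.3, 3.5], [-6.7, 4.6], [-5.9, 5.6]]
```

{"api": "step_arm", "payload": {
  "motion": [
    [-6.3,-5,0,0,0,0],
    [-7,-4,0,0,0,0],
    [-7.6,-2.7,0,0,0,0],
    [-8,-1.5,0,0,0,0],
    [-8,-0.2,0,0,0,0],
    [-8,1,0,0,0,0],
    [-7.8,2.3,0,0,0,0],
    [-7.3,3.5,0,0,0,0],
    [-6.7,4.6,0,0,0,0],
    [-6,5.6,0,0,0,0]
  ]
}}

```text
clock: 18.82
position: [0.52, -0.1137, 0.0754]
ee_rot: [0.999, -0.047, 0.006, 0.003]
ft_force: [9.6, -4.6, -6.6]
grip_width: 0.239
```

```bash
python3 -c "
from h import *
print(ang())
arc(1,9,12,r=.0515)"
```

```text
(array([-0.0368,  0.0367]), np.float64(140.131850367681), np.float64(51.96839129817601))
pos [ 0.52   -0.1137  0.0754] angle 139.9 r 51.3 Frad -10.0 Ftan(acw) -3.6 Fz -6.6 w 20.4 t 18.825
rot [ 0.3  -0.74 -0.33] wrist q [ 0.47  0.25 -0.38  1.85  0.11  1.05 -1.62]
[[-4.8, 6.5], [-3.6, 7.2], [-2.4, 7.7], [-1.2, 8.0], [0.1, 8.1], [1.4, 8.0], [2.6, 7.7], [3.8, 7.2], [4.8, 6.5], [5.8, 5.6], [6.6, 4.7], [7.2, 3.6]]
```

{"api": "step_arm", "payload": {
  "motion": [
    [-4,7.2,0,0.2,-0.5,-0.3],
    [-3.2,7.4,0,0,-0.2,0],
    [-2,7.8,0,0,0,0],
    [-0.8,8,0,0,0,0],
    [0.5,8.1,0,0,0,0],
    [1.8,7.9,0,0,0,0],
    [3,7.6,0,0,0,0],
    [4,7,0,0,0,0],
    [5,6.3,0,0,0,0],
    [6,5.4,0,0,0,0],
    [6.8,4.5,0,0,0,0],
    [7.4,3.4,0,0,0,0]
  ]
}}

```text
clock: 20.32
position: [0.5274, -0.1951, 0.0754]
ee_rot: [0.999, -0.042, -0.009, -0.001]
ft_force: [-3.3, 0.1, 3.6]
grip_width: 0.24
```

```bash
python3 -c "
from h import *
print(ang())
arc(1,9,14,r=.0515)"
```

```text
(array([-0.0279, -0.0453]), np.float64(-116.65909326030351), np.float64(53.16639635122706))
pos [ 0.5274 -0.1951  0.0754] angle -117.56 r 53.5 Frad 1.7 Ftan(acw) -2.8 Fz 3.6 w 20.5 t 20.325
rot [-0.07  1.04  0.16] wrist q [ 0.55  0.33 -0.33  1.74  0.12  1.11 -1.47]
[[8.4, 1.4], [7.8, 2.0], [8.0, 0.7], [8.1, -0.5], [7.9, -1.8], [7.5, -3.0], [6.9, -4.1], [6.2, -5.2], [5.3, -6.1], [4.3, -6.8], [3.2, -7.4], [2.0, -7.8], [0.7, -8.0], [-0.5, -8.1]]
```

{"api": "step_arm", "payload": {
  "motion": [
    [8,2.2,0,0,0.5,0],
    [7.9,1.8,0,0,0.4,0.1],
    [8.1,0.5,0,0,0,0],
    [8.1,-0.7,0,0,0,0],
    [7.8,-2,0,0,0,0],
    [7.4,-3.2,0,0,0,0],
    [6.8,-4.3,0,0,0,0],
    [6,-5.4,0,0,0,0],
    [5.1,-6.3,0,0,0,0],
    [4.1,-7,0,0,0,0],
    [3,-7.5,0,0,0,0]
  ]
}}

```text
clock: 21.7
position: [0.6051, -0.1653, 0.0753]
ee_rot: [0.999, -0.042, -0.004, -0.002]
ft_force: [-12.1, 1.6, 10.5]
grip_width: 0.245
```

```bash
python3 -c "
from h import *
A=(.5556,-.1509)
print(ang(A))
arc(1,9,14,r=.052,ax=A)"
```

```text
(array([ 0.0499, -0.0146]), np.float64(-11.36012849585243), np.float64(52.00710312333012))
pos [ 0.6051 -0.1653  0.0753] angle -11.27 r 51.5 Frad -12.1 Ftan(acw) -1.8 Fz 10.5 w 20.9 t 21.7
rot [-0.2   0.51  0.18] wrist q [ 0.45  0.46 -0.33  1.57  0.15  1.15 -1.57]
[[1.4, -8.0], [-0.3, -8.2], [-1.6, -8.0], [-2.8, -7.7], [-4.0, -7.1], [-5.0, -6.4], [-6.0, -5.6], [-6.8, -4.6], [-7.4, -3.4], [-7.8, -2.2], [-8.1, -1.0], [-8.2, 0.3], [-8.0, 1.6], [-7.7, 2.8]]
```

{"api": "step_arm", "payload": {
  "motion": [
    [0,-8,0,0,0.3,0.1],
    [-1.2,-8,0,0,0.2,0.1],
    [-2.2,-7.8,0,0,0,0],
    [-3.4,-7.3,0,0,0,0],
    [-4.5,-6.7,0,0,0,0],
    [-5.5,-6,0,0,0,0],
    [-6.4,-5,0,0,0,0],
    [-7.1,-4,0,0,0,0],
    [-7.7,-2.8,0,0,0,0],
    [-8,-1.6,0,0,0,0],
    [-8.1,-0.3,0,0,0,0],
    [-8.1,0.9,0,0,0,0]
  ]
}}

```text
clock: 23.2
position: [0.5479, -0.0993, 0.0754]
ee_rot: [0.999, -0.043, 0.003, -0.001]
ft_force: [3.5, -3.9, 1.1]
grip_width: 0.24
```

```bash
python3 -c "
from h import *
A=(.5556,-.1509)
print(ang(A))
arc(1,9,14,r=.052,ax=A)"
```

```text
(array([-0.0081,  0.0515]), np.float64(103.92150999774394), np.float64(52.09979183222308))
pos [ 0.5479 -0.0993  0.0754] angle 103.53 r 52.2 Frad -4.4 Ftan(acw) -2.9 Fz 1.1 w 20.5 t 23.2
rot [-0.18 -0.38  0.05] wrist q [ 0.42  0.31 -0.37  1.78  0.12  1.07 -1.65]
[[-7.7, 2.7], [-7.3, 3.7], [-6.6, 4.8], [-5.8, 5.8], [-4.8, 6.6], [-3.7, 7.3], [-2.5, 7.8], [-1.3, 8.1], [-0.0, 8.2], [1.3, 8.1], [2.5, 7.8], [3.7, 7.3], [4.8, 6.6], [5.8, 5.8]]
```

{"api": "step_arm", "payload": {
  "motion": [
    [-7.6,3,0,0,-0.3,0],
    [-7.1,4,0,0,0,0],
    [-6.4,5.1,0,0,0,0],
    [-5.5,6.1,0,0,0,0],
    [-4.5,6.8,0,0,0,0],
    [-3.4,7.5,0,0,0,0],
    [-2.2,7.9,0,0,0,0],
    [-1,8.1,0,0,0,0],
    [0.3,8.2,0,0,0,0],
    [1.6,8,0,0,0,0],
    [2.8,7.7,0,0,0,0],
    [4,7.2,0,0,0,0]
  ]
}}

```text
clock: 24.7
position: [0.5112, -0.1777, 0.0753]
ee_rot: [0.999, -0.042, 0.002, -0.004]
ft_force: [4.6, 7.1, 1.5]
grip_width: 0.242
```

```bash
python3 -c "
from h import *
A=(.5556,-.1509)
print(ang(A))
arc(1,9,14,r=.052,ax=A)"
```

```text
(array([-0.0446, -0.0272]), np.float64(-143.65633470825267), np.float64(52.27682934234135))
pos [ 0.5112 -0.1777  0.0753] angle -143.86 r 51.9 Frad -7.7 Ftan(acw) -3.7 Fz 1.5 w 20.6 t 24.7
rot [-0.44 -0.25  0.22] wrist q [ 0.54  0.27 -0.33  1.82  0.09  1.07 -1.47]
[[5.2, 6.3], [6.2, 5.3], [7.0, 4.3], [7.5, 3.1], [7.9, 1.9], [8.1, 0.7], [8.1, -0.6], [7.9, -1.9], [7.5, -3.1], [7.0, -4.3], [6.2, -5.3], [5.3, -6.2], [4.3, -7.0], [3.1, -7.5]]
```

{"api": "step_arm", "payload": {
  "motion": [
    [5.8,5.8,0,-0.4,-0.2,0.2],
    [6.4,5,0,0,0,0],
    [7.2,4,0,0,0,0],
    [7.7,2.8,0,0,0,0],
    [8,1.6,0,0,0,0],
    [8.1,0.3,0,0,0,0],
    [8.1,-0.9,0,0,0,0],
    [7.8,-2.2,0,0,0,0],
    [7.4,-3.4,0,0,0,0],
    [6.7,-4.6,0,0,0,0],
    [5.9,-5.6,0,0,0,0],
    [5,-6.4,0,0,0,0],
    [4,-7.1,0,0,0,0],
    [2.6,-7.7,0,0,0,0]
  ]
}}

```text
clock: 26.45
position: [0.5989, -0.1782, 0.0754]
ee_rot: [0.999, -0.049, -0.008, 0.003]
ft_force: [3.6, -5.8, 1.1]
grip_width: 0.242
```

```bash
python3 -c "
from h import *
A=(.5556,-.1509)
print(ang(A),hp())
arc(1,3,4,r=.052,ax=A)"
```

```text
(array([ 0.0441, -0.027 ]), np.float64(-26.49279827775246), np.float64(51.7458016093028)) [ 0.5997 -0.1779  0.1254]
pos [ 0.5989 -0.1782  0.0754] angle -27.28 r 51.2 Frad 6.1 Ftan(acw) -3.0 Fz 1.1 w 20.7 t 26.45
rot [ 0.44  0.95 -0.6 ] wrist q [ 0.45  0.45 -0.31  1.57  0.16  1.15 -1.56]
[[1.9, -2.1], [1.0, -2.5], [0.9, -2.6], [0.8, -2.6]]
```

{"api": "step_arm", "payload": {
  "motion": [
    [2.5,-4,0,0.2,0.4,-0.3],
    [1.8,-4.2,0,0.2,0.3,-0.2],
    [1.3,-4.4,0,0,0.2,0],
    [0.8,-4.5,0,0,0,0],
    [0,0,0,0,0,0]
  ]
}}

```text
clock: 27.08
position: [0.6058, -0.1633, 0.0753]
ee_rot: [0.999, -0.045, -0.002, 0.001]
ft_force: [0.7, 1.0, 4.3]
grip_width: 0.242
```

```bash
python3 -c "
from h import *
A=(.5556,-.1509)
print(ang(A),hp())
delta(hp()*0+[.6071,-.1548,.0754])
arc(1,3,4,r=.052,ax=A)"
```

```text
(array([ 0.0504, -0.0123]), np.float64(-8.682120585819511), np.float64(51.83283147309018)) [ 0.606  -0.1632  0.1253]
pos [ 0.6058 -0.1633  0.0753] shift [ 0.5 -8.6 -0.1] rot [ 0.15  0.18 -0.17] F [0.7 1.  4.3] w 20.7 t 27.075
pos [ 0.6058 -0.1633  0.0753] angle -8.85 r 51.7 Frad 0.4 Ftan(acw) 1.1 Fz 4.3 w 20.7 t 27.075
rot [ 0.15  0.18 -0.17] wrist q [ 0.44  0.45 -0.32  1.58  0.15  1.14 -1.58]
[[0.6, -2.7], [0.2, -2.7], [0.1, -2.7], [-0.1, -2.7]]
```

{"api": "step_arm", "payload": {
  "motion": [
    [0.5,-3,0,0,0,0],
    [0.2,-3,0,0,0,0],
    [0,-2,0,0,0,0],
    [0,0,0,0,0,0]
  ]
}}

```text
clock: 27.58
position: [0.6071, -0.1554, 0.0754]
ee_rot: [0.999, -0.045, -0.002, 0.001]
ft_force: [-0.1, -0.3, 4.0]
grip_width: 0.244
```

```bash
python3 -c "
from h import *
A=(.5556,-.1509)
look('scene','d1',(190,150,410,380),3)
look('top','d1t',(240,160,440,300),4)
print(ang(A),hp())
arc(1,3,4,r=.052,ax=A)"
```

```text
(array([ 0.0517, -0.0043]), np.float64(0.18697299075183732), np.float64(51.84133528508971)) [ 0.6073 -0.1552  0.1254]
pos [ 0.6071 -0.1554  0.0754] angle 0.02 r 51.7 Frad 0.8 Ftan(acw) -0.8 Fz 4.0 w 20.2 t 27.675
rot [ 0.17  0.2  -0.2 ] wrist q [ 0.42  0.45 -0.32  1.58  0.15  1.14 -1.59]
[[0.3, -2.7], [-0.2, -2.7], [-0.4, -2.7], [-0.5, -2.7]]
```

View pics/d1.png

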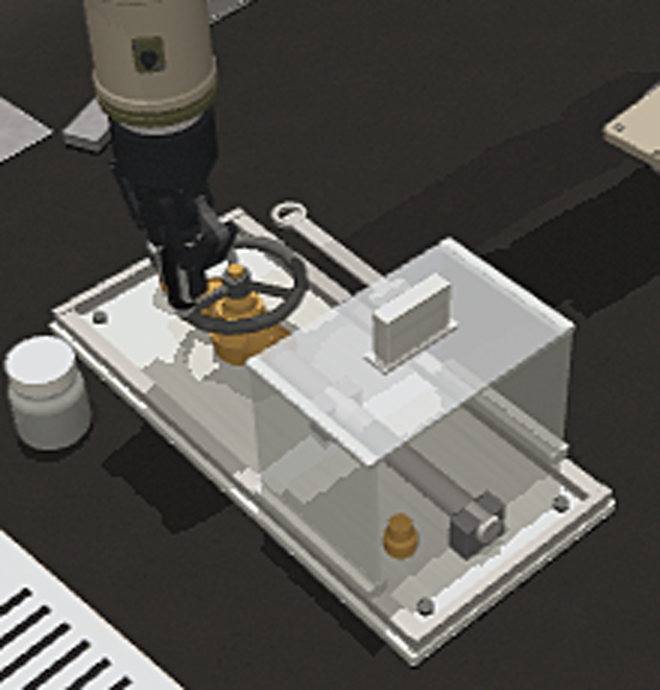

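View pics/d1t.png

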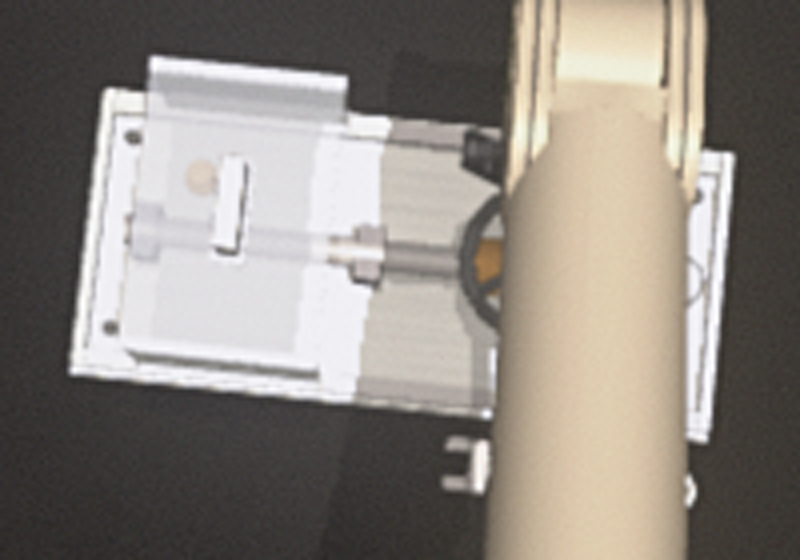

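{"api": "step_arm", "payload": {
  "motion": [
    [0,0,0,0,0,0],
    [0,0,0,0,0,0]
  ]
}}

```text
clock: 27.92
position: [0.607, -0.1554, 0.0753]
ee_rot: [0.999, -0.045, -0.002, 0.001]
ft_force: [-0.0, -1.5, 4.1]
grip_width: 0.24
```

```bash
python3 -c "
from h import *
A=(.5556,-.1509)
a=ang(A)[1];print(ang(A),hp(),manip.get_obs()['ft_force'],manip.get_obs()['grip_width'])
if abs(a)<1.2: print(manip.hand_in())"
```

```text
(array([ 0.0516, -0.0043]), np.float64(0.20697885153172177), np.float64(51.81107496380355)) [ 0.6072 -0.1552  0.1253] [-0.0013 -1.5118  4.0929] 0.23963290761503547
the job is handed in; nothing more can be done
None
```

The job is done and handed in at about 28 s of the 72 s allowed, with the handle still gripped; no verdict came back.

- **Guard:** I slid it about 205 mm until it pressed against its end stop, at up to about 17 N. The last pictures show it still open.
- **Valve:** I wound the wheel clockwise, from 126° open, until it was firmly on the stop. There, about 13 N at the handle moved nothing further. I then backed it off 720°, tracking the angle through both turns.
- **Final position:** The handle reads +0.2°, against about −0.2° under load at the stop, so it is two turns to within roughly half a degree. The grip opening is about 20.5 mm on the 22 mm handle, and the remaining force is about 4 N.
- **Loose things:** The jar, fitting and spanner showed no movement in the last pictures. The brush was partly hidden, and the dish and jaw model were outside the last crops, but the arm never went near them.

**Disagreements:**
- **Fingertip position:** The cameras showed the fingertips about 32 mm (closed) to 40 mm (open) short of the reported TCP along the tool axis. The guard confirmed this, as the tool reached a reported height below its top sheet without touching. I set both grasp heights from the pictures.
- **Wheel centre:** My first estimate was about 1 mm off, which caused sideways forces of up to 12 N while winding. I corrected it from the measured path during the second half of the winding.
- **Guard grip height:** After opening, I measured the grip's top at 215 mm instead of 209 mm, from a rough pixel reading. Before opening it had measured 208.5 mm.

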